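# Close the guarded mug press and start it

## Task

With nothing but touch (nothing needs gripping), reach down through the window in the yellow-framed guard of the mug press and press the red lever pad fully down to its stop, without touching the guard. Then press the green start button on the grey control box fully in and let it go. Do not press the red stop button, and leave the loose mugs, paper roll, tape and scraper standing where they are, neither lifted nor knocked.

Things in the scene. Friction and masses are not known exactly. Their poses are not given: they have to be found in the camera images.
- guard: Fixed guard box over the press, not to be touched: clear panels, yellow frame, 240 mm (x) by 200 mm (y), its level top 200 mm above the table and 6 mm thick. The top has one open window with a yellow rim, the opening 100 mm along x, 120 mm along y. Origin: window centre in the plane of the top face; x runs to the back of the press, y to its left, z up. Turned up to 0.35 rad.
- lever (a joint): Red press lever under the window, hinged at the back of the press: angle in rad, 0 fully up, 0.24 fully down at its stop (starts between 0 and 0.05). It takes about 5 to 9 N at the pad and stays where it is left; the press jaw follows it.
- lever_pad (a point): Centre of the top face of the red lever pad (42 mm along the guard's x, 50 mm along its y), straight below the window's centre. The pad's top is about 18 mm below the guard's top face with the lever up and 42 mm below when fully down: it travels 24 mm, nearly straight down (under 3 mm sideways).
- control_box: Fixed grey control box, 110 x 140 x 80 mm high (x, y, z), to the left or right of the press; origin at the centre of its underside, z up. On its top are a green start button at +y and a red stop button at -y, 70 mm apart.
- start_button (a joint): Green start button, in m: 0 out, 0.006 fully pressed; it springs back and needs 5 N when fully in.
- start_button_top (a point): Centre of the top face of the green start button (28 mm in diameter); pressed straight down.
- stop_button (a joint): Red stop button beside the green one, same size; 0 out, 0.006 pressed. It must not be pressed.
- paper_roll: Loose standing roll of white transfer paper, 100 mm in diameter, 110 mm high; origin at the centre of its underside. Leave alone.
- mug_a: Loose white mug, 82 mm in diameter, 95 mm high, handle at its +y; origin at the centre of its underside. Leave alone.
- mug_b: Another loose white mug of the same size. Leave alone.
- mug_c: Loose blue mug of the same size, beyond the press on its left. Leave alone.
- tape_roll: Loose orange roll of tape lying flat, 90 mm in diameter, 20 mm high; origin at the centre of its underside. Leave alone.
- scraper: Loose hand scraper lying on the table on the right-hand side; origin on its underside. Leave alone.
There are look-alikes about, which are no part of the job. Leave any purple look-alike of the control_box alone.

How it is judged:
On the way, in this order (a step that is already met when the one before it is completed fails the run):
1. the red lever is pressed fully down (value of joint lever above 0.205 rad), for 0.2 s.
2. then the green start button is pressed fully in (value of joint start_button above 0.0045 m and value of joint lever above 0.205 rad), for 0.1 s.
At the end, for the whole second after the job is handed in: The lever is still within 0.035 rad of its lower stop (0.205 rad or more), the start button has been pressed in at least 4.5 mm after the lever was down and is out again, the stop button is out, and the mugs, paper roll, tape roll and scraper rest within 20 mm of where they stood (value of joint lever above 0.205 rad and value of joint each of start_button, stop_button below 0.002 m and distance of each of paper_roll, mug_a, mug_b, mug_c, tape_roll, scraper from where it was at the start of the episode below 0.02 m and linear speed of each of paper_roll, mug_a, mug_b, mug_c, tape_roll, scraper below 0.02 m/s); the robot touches nothing.
It fails at once if the robot touches the guard (contact force between any of the fingers, the arm and guard above 0.5 N).
It fails at once if the red stop button is pressed (value of joint stop_button above 0.002 m).
It fails at once if the start button is pressed before the lever is down (value of joint start_button above 0.003 m and value of joint lever below 0.205 rad).
It fails at once if a mug, the paper roll, the tape roll or the scraper is pushed, tipped, lifted or carried (distance of any of paper_roll, mug_a, mug_b, mug_c, tape_roll, scraper from where it was at the start of the episode above 0.02 m or angle between any of paper_roll, mug_a, mug_b, mug_c, tape_roll, scraper's own z axis and vertical above 0.35 rad).
It also fails if it takes over 53 s, if anything falls off the work surface, if the arm or the gripper's body presses on something with over 40 N, if the wrist force passes 120 N, or if a joint passes its speed limit or range.

## Robot

A 6-joint arm with a two-finger parallel gripper is mounted at the origin on the work surface. World frame = base frame: x ahead of the robot, y to its left, z up, the work surface at z = 0. Lengths are in m, angles in rad, forces in N, time in s.
With the tool pointing down it reaches from about 0.275 to 0.85 m from the base axis. Payload 5.2 kg.
Tool frame: the origin (TCP) lies midway between the tips of the shut fingers; the grasp point (between the pads) lies 19 mm behind it; z points along the fingers, y is the direction in which the jaws open and shut (so a half turn about z gives the same grasp; the last joint's range is limited). The gripper opens to 85 mm and grips with 20 to 120 N. Pads are 22 mm wide; open, the fingers measure 114 mm over their backs; the gripper's body (76 mm by 85 mm) begins 54 mm behind the grasp point. The pads swing forward as they close: fully open they stand 13 mm farther back than shut.
Start: joints at [-1.374, 0.259, 1.535, -0, 1.348, -0.203], TCP at [0.214, -0.507, 0.231] pointing down, gripper open.
Joint ranges: [-3.14, 3.14], [-0.91, 2.08], [0.19, 2.58], [-1.22, 4.36], [0.22, 2.71], [-3.12, 3.12]. Speed limits (rad/s): [2.57, 2.57, 3.14, 3.14, 3.14, 3.14].

## Interface

Orientations are given as a unit quaternion [x, y, z, w].
In Python, from workcell import observe, vision, workorder gives the robot as it stands.
- The arm moves only by the tool drive_tool, never from a script. Its argument "steps" is a list that holds one entry, the list of rows, each a list of 6 numbers: the shift along the tool's x, y, z in mm, then the turn, a rotation vector about the tool's x, y, z in degrees. In form: [[[tx, ty, tz, ax, ay, az], ...]]. A call has 1 to 10 rows; each row is the pose to reach, as a shift and turn from the pose commanded when the call began, along the tool's axes at that moment; what a row does not reach only later rows make up. A row lasts 1/8 s, in which the tool goes at most 62.5 mm and 10.7 degrees, less where a joint would pass 70% of its speed; a pose out of reach is approached as far as the arm can. A call with a gripper value outside its range is refused whole. "fingers" is the finger opening in mm, from 0 to 85.4, set as the call begins (left out, the last holds). The fingers move at their own pace and stop on an object; the grip force is fixed at half the most. Time passes only in rows, so rows that repeat a pose let the fingers close. It gives the time, the measured TCP pose, the force and the opening at its end, in the units of the state.
- observe(): the state, without advancing time (a new reading comes with each control period).
- vision.grab_frame(name): name is "scene" or "top"; returns (picture, depth): 480x640x3 uint8, red, green, blue; 480x640 float32, m along the optical axis (not along the pixel's ray), 0 where there is no reading.
- vision.get_calibration(name): a dict with "camera_matrix" (3x3 intrinsics, pixels), "R" (3x3) and "t" (3): a world point X has camera coordinates R X + t. Camera axes: x right, y down, z forward; pixel columns grow to the right and rows downward; lengths in m; the calibration is good to about 2 mm. A picture is of the moment at which its call begins. get_calibration takes no time and is no camera call.
- workorder.close_job(): hands the job in, once; it reports no verdict.
Trained networks look in the newest picture that a camera, given by its name, has taken for a name from the list of things; names that differ only in an ending like _2 or _b are one class to them, and where a whole thing is asked for, a point or a joint stands for the part that bears it (a point fixed in the world has none). Each returns a list of dicts, best first, with "conf" (0 to 1); they miss things now and then, are a little off and sometimes report something else, mostly with a low value. They report only what shows in the picture. A call takes as long as a camera call. They do not tell look-alikes from the thing itself.
- vision.spot_in(camera, label): "point" ([x, y, z] in m, in world coordinates, good to about 4 mm: the middle of the surface that is visible of it).
- vision.outline_of(camera, label): "region" (480x640 bool, what is visible of it).
- vision.landmark_of(camera, label): "point" ([x, y, z] in m, in world coordinates, good to about 4 mm: a listed point, or the origin of a listed thing).
The state is a dict: "time_s": time; "qpos": joint angles; "joint_velocities": joint speeds; "tau": joint torques, N m; "ee_pos": TCP position; "eef_rot": TCP orientation; "contact_force": force on the tool from outside, world axes, zero at the start; "moment": the same for the moment, N m; "gripper_width": opening from 0.0 (shut) to 1.0 (fully open).
Only numpy, scipy, OpenCV 4.12 (cv2) and the standard library are available. Lean on these libraries where they do the work, as an engineer would, in place of code of your own. Each camera call takes 0.05 s, during which the arm holds its last target. There are 200 camera calls.

## Working session

There is one attempt and no reset: what is moved stays moved. The work goes in short steps, Python scripts to look and compute and a tool call to move; the robot and the scene stay as the last step left them, time stands still between calls to the robot, and variables do not carry over. Pictures are saved under pics/ and viewed, on a budget of 10 in all, crops included, one or two more only if the job needs it, and the job is handed in when it is done.

Besides the shell and the picture viewer there is one more tool, called by a JSON object that holds its "fn" and its "kwargs", one argument or row to a line. drive_tool: Moves the arm, as the interface text tells. Its arguments: {"type":"object","properties":{"steps":{"type":"array"},"fingers":{"type":"number"}},"required":["steps"]}

```bash
mkdir -p pics; python3 - <<'E'
from workcell import observe, vision
import cv2,numpy as np
s=observe();print(s)
ims=[]
for c in("scene","top"):
    p,d=vision.grab_frame(c);np.savez(f"{c}0.npz",p=p,d=d)
    cv2.imwrite(f"pics/{c}0.png",p[:,:,::-1])
    k=vision.get_calibration(c);print(c,-k["R"].T@k["t"])
    for l in["guard","lever_pad","control_box","start_button_top","paper_roll","mug_a","mug_b","mug_c","tape_roll","scraper"]:
        print(c,l,[(np.round(r["point"],4).tolist(),round(r["conf"],2)) for r in vision.landmark_of(c,l)])
E
```

```text
{'time_s': 0.0, 'qpos': array([-1.37380897e+00,  2.59349571e-01,  1.53609419e+00,  1.64296607e-05,
        1.34799153e+00, -2.02810342e-01]), 'joint_velocities': array([ 9.60323167e-04, -4.94024172e-04,  2.99689055e-04,  3.14506754e-05,
       -2.19825740e-04,  2.28377837e-05]), 'tau': array([ 1.15993930e-04, -4.46024823e+01, -2.90573537e+01, -2.33331093e-04,
        1.18399176e-02, -7.45984948e-06]), 'ee_pos': array([ 0.21399375, -0.50608868,  0.2304667 ]), 'eef_rot': array([ 9.80086614e-01,  1.98568324e-01,  1.06924710e-05, -9.21291151e-04]), 'contact_force': array([0.3976928 , 1.19534165, 0.38712435]), 'moment': array([-3.53042447e-05, -2.71697556e-02, -9.80837293e-03]), 'gripper_width': 0.9979751145211375}
scene [ 1.77559682 -0.62693598  1.24676489]
scene guard [([0.6068, -0.0101, 0.201], 0.75), ([0.7253, 0.2992, -0.0001], 0.17)]
scene lever_pad [([0.6001, -0.0044, 0.1819], 0.7), ([0.7272, 0.2982, -0.004], 0.5)]
scene control_box [([0.4741, -0.3742, -0.0012], 0.9)]
scene start_button_top [([0.3263, 0.0483, 0.1064], 0.54), ([0.465, -0.3436, 0.0989], 0.49), ([0.4494, -0.5646, 0.002
[... 695 characters left out ...]
op control_box [([0.3423, 0.0181, 0.002], 0.93), ([0.4691, -0.3758, 0.0019], 0.78)]
top start_button_top [([0.4984, 0.367, 0.0007], 0.71), ([0.464, -0.346, 0.1025], 0.62), ([0.3258, 0.0497, 0.0993], 0.55)]
top paper_roll [([0.5014, 0.3626, -0.0017], 0.91)]
top mug_a [([0.3077, 0.217, -0.0013], 0.98), ([0.3033, -0.2179, -0.0008], 0.94), ([0.7241, 0.2961, 0.0021], 0.71)]
top mug_b [([0.3077, 0.217, -0.0013], 0.98), ([0.3033, -0.2179, -0.0008], 0.94), ([0.7241, 0.2961, 0.0021], 0.71)]
top mug_c [([0.3077, 0.217, -0.0013], 0.98), ([0.3033, -0.2179, -0.0008], 0.94), ([0.7241, 0.2961, 0.0021], 0.71)]
top tape_roll [([0.6972, -0.2673, 0.0024], 0.93)]
top scraper [([0.4514, -0.5608, -0.0036], 0.79)]
```

View pics/top0.png

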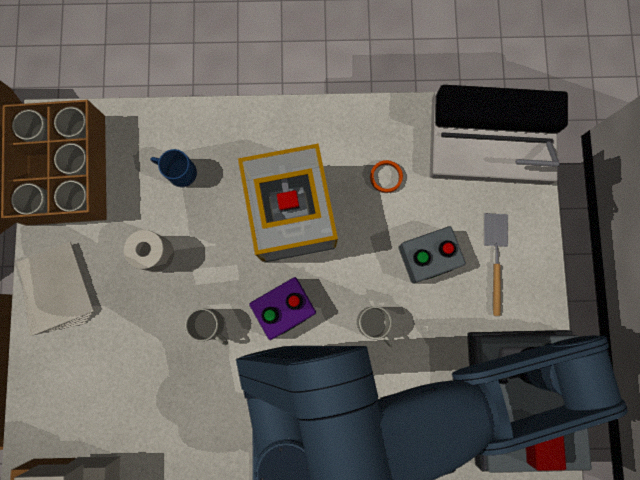

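View pics/scene0.png

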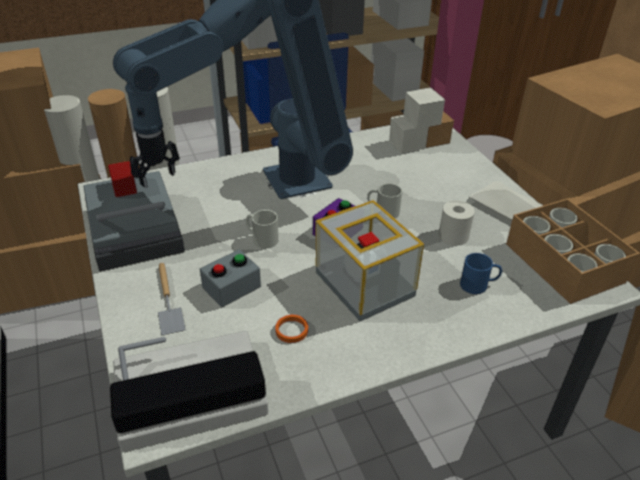

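The top view shows the guard window at about (288,200) with the red pad inside it. The grey box is at (432,255), with green at (422,257) and red at (448,248). The purple look-alike is at (283,308). Next I'll refine these positions by colour and calibration.

```bash
cat > h.py <<'E'
import numpy as np,cv2
from workcell import observe,vision
from scipy.spatial.transform import Rotation as R
def ray(c,u,v,z):
    k=vision.get_calibration(c);C=-k["R"].T@k["t"]
    d=k["R"].T@np.linalg.inv(k["camera_matrix"])@[u,v,1]
    return C+d*(z-C[2])/d[2]
def to_tool(s,p): return R.from_quat(s["eef_rot"]).inv().apply(np.array(p)-s["ee_pos"])*1000
E
python3 - <<'E'
from h import *
s=observe()
for c,boxes in (("top",dict(pad=(270,185,310,215,'r',.18),green=(410,245,435,270,'g',.1),red=(437,236,460,260,'r',.1))),("scene",dict(pad=(350,228,385,252,'r',.18),green=(230,250,250,268,'g',.1),red=(210,260,230,278,'r',.1)))):
    f=np.load(c+"0.npz");h=cv2.cvtColor(f["p"],cv2.COLOR_RGB2HSV).astype(int)
    m=lambda k:((h[...,0]<8)|(h[...,0]>172)if k=='r' else (abs(h[...,0]-65)<20))&(h[...,1]>120)&(h[...,2]>40)
    for n,(a,b,e,g,k,z) in boxes.items():
        v,u=np.nonzero(m(k)[b:g,a:e]);u=u+a;v=v+b
        K=vision.get_calibration(c);dd=f["d"][v,u];Kc=K["camera_matrix"]
        P=np.c_[(u-Kc[0,2])/Kc[0,0]*dd,(v-Kc[1,2])/Kc[1,1]*dd,dd];W=(P-K["t"])@K["R"]
        zt=np.percentile(W[:,2],85);t=W[W[:,2]>zt-.012]
        print(c,n,len(u),"med",np.round(np.median(t,0),4),"mid",np.round((t.max(0)+t.min(0))/2,4),"z",np.round(np.percentile(W[:,2],[10,50,90]),4))
# yellow rim
f=np.load("top0.npz");h=cv2.cvtColor(f["p"],cv2.COLOR_RGB2HSV).astype(int)
y=((abs(h[...,0]-22)<7)&(h[...,1]>150)&(h[...,2]>90)).astype(np.uint8);y[:, :230]=0;y[:,345:]=0;y[:140]=0;y[265:]=0
cs,hi=cv2.findContours(y,cv2.RETR_CCOMP,cv2.CHAIN_APPROX_NONE)
for q in cs:
    if cv2.contourArea(q)>800:
        b=cv2.boxPoints(cv2.minAreaRect(q));w=np.array([ray("top",*p,.2) for p in b])
        print(cv2.contourArea(q),np.round(w.mean(0),4),np.round(w[:,:2],3).tolist())
print(R.from_quat(s["eef_rot"]).as_matrix().round(3))
E
```

```text
top pad 351 med [ 0.6048 -0.0031  0.1786] mid [ 0.4781 -0.0274  0.8361] z [0.1742 0.1785 0.1826]
top green 103 med [ 0.4653 -0.3406  0.1007] mid [ 0.4025 -0.2164  0.7973] z [0.0952 0.1003 0.1046]
top red 110 med [ 0.487  -0.4066  0.1012] mid [ 0.4132 -0.2506  0.798 ] z [0.0919 0.1006 0.1049]
scene pad 192 med [ 0.609  -0.0047  0.177 ] mid [ 1.1804 -0.3018  0.7074] z [0.171  0.1767 0.1805]
scene green 68 med [ 0.4711 -0.3409  0.0978] mid [ 0.4661 -0.3406  0.0979] z [0.0913 0.0978 0.1017]
scene red 81 med [ 0.4928 -0.4075  0.0982] mid [ 1.1231 -0.5091  0.6691] z [0.0914 0.0979 0.1035]
2879.0 [ 0.6055 -0.0041  0.2   ] [[0.654, 0.077], [0.678, -0.065], [0.557, -0.085], [0.533, 0.056]]
2098.5 [ 0.6052 -0.0039  0.2   ] [[0.646, 0.067], [0.667, -0.056], [0.565, -0.074], [0.543, 0.048]]
7949.5 [ 0.6049 -0.0045  0.2   ] [[0.706, 0.116], [0.741, -0.085], [0.503, -0.123], [0.47, 0.073]]
6930.0 [ 0.6055 -0.0042  0.2   ] [[0.7, 0.109], [0.733, -0.078], [0.51, -0.115], [0.479, 0.068]]
[[ 0.921  0.389  0.   ]
 [ 0.389 -0.921  0.   ]
 [ 0.    -0.    -1.   ]]
```

{"fn": "drive_tool", "kwargs": {
  "steps": [
    [[0,0,-40,0,0,0],[0,0,-75,0,0,0],[40,-22,-75,0,0,2],[80,-45,-75,0,0,4],[125,-70,-75,0,0,6],[170,-95,-75,0,0,8],[215,-120,-75,0,0,10],[260,-145,-75,0,0,12],[300,-168,-75,0,0,12.6],[330,-184,-75,0,0,12.6]]
  ],
  "fingers": 0
}}

```text
time_s: 2.35
ee_pos: [0.4474, -0.2069, 0.3065]
eef_rot: [0.996, 0.09, 0.0, 0.0]
contact_force: [0.7, -0.0, -0.1]
gripper_width: -0.002
```

```bash
python3 - <<'E'
from h import *
s=observe();print(s["time_s"],s["ee_pos"],s["gripper_width"],to_tool(s,[.605,-.004,.29]));m=R.from_quat(s["eef_rot"]).as_matrix();print(m.round(3))
E
```

```text
2.35 [ 0.44736743 -0.20686416  0.30649643] -0.0023919879105102513 [ 191.5896641  -171.1529889    16.55538163]
[[ 0.984  0.18   0.   ]
 [ 0.18  -0.984 -0.   ]
 [ 0.     0.    -1.   ]]
```

{"fn": "drive_tool", "kwargs": {
  "steps": [
    [[35,-31,0,0,0,0],[70,-62,0,0,0,0],[105,-94,0,0,0,0],[140,-125,0,0,0,0],[170,-152,0,0,0,0],[191,-171,0,0,0,0],[191,-171,10,0,0,0],[191,-171,16,0,0,0],[191,-171,16,0,0,0]]
  ]
}}

```text
time_s: 3.48
ee_pos: [0.6029, -0.0072, 0.2895]
eef_rot: [0.996, 0.089, -0.001, -0.0]
contact_force: [-0.2, -0.3, 0.1]
gripper_width: -0.005
```

```bash
python3 - <<'E'
from h import *
s=observe();print(s["ee_pos"],s["contact_force"],to_tool(s,[.605,-.004,.182]))
ims=[]
for c,(a,b) in(("scene",(270,120)),("top",(210,100))):
    p,d=vision.grab_frame(c);ims.append(cv2.resize(p[b:b+180,a:a+180],(400,400),interpolation=2))
cv2.imwrite("pics/above.png",np.hstack(ims)[:,:,::-1])
E
```

```text
[ 0.60285286 -0.00717939  0.28947859] [-0.19292153 -0.34070047  0.07775422] [  2.87682077  -2.70722219 107.47446546]
```

View pics/above.png

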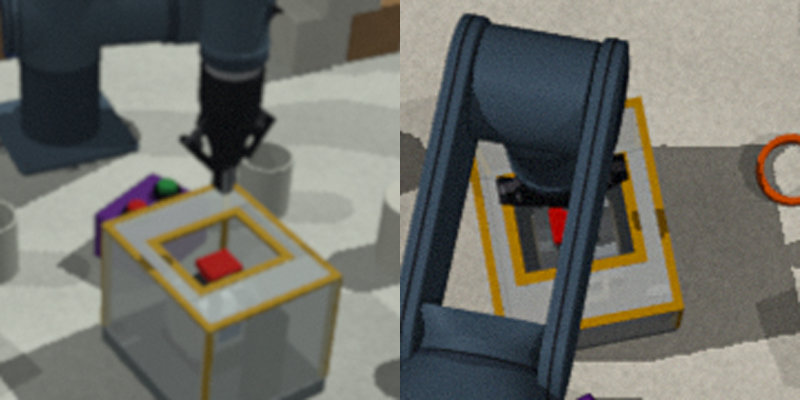

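The tip is over the window, and the pad is visible at about (218,265) in the left crop. The gripper knuckles are broad, so I'll measure their height above the tip from depth before going down.

```bash
python3 - <<'E'
from h import *
s=observe();p,d=vision.grab_frame("scene");K=vision.get_calibration("scene");Kc=K["camera_matrix"]
v,u=np.mgrid[120:230,330:410];v=v.ravel();u=u.ravel();dd=d[v,u]
P=np.c_[(u-Kc[0,2])/Kc[0,0]*dd,(v-Kc[1,2])/Kc[1,1]*dd,dd];W=(P-K["t"])@K["R"]
T=R.from_quat(s["eef_rot"]).inv().apply(W-s["ee_pos"])*1000
T=T[(dd>0)&(np.hypot(T[:,0],T[:,1])<90)]
for z in range(-130,10,8):
    t=T[(T[:,2]>z)&(T[:,2]<=z+8)]
    if len(t): print(z,len(t),t[:,0].min().round(),t[:,0].max().round(),t[:,1].min().round(),t[:,1].max().round())
E
```

```text
-130 32 -8.0 39.0 -23.0 37.0
-122 29 -6.0 18.0 16.0 38.0
-114 57 -6.0 26.0 -40.0 39.0
-106 101 -4.0 26.0 -45.0 50.0
-98 114 -10.0 25.0 -63.0 64.0
-90 108 -7.0 25.0 -66.0 59.0
-82 64 -12.0 24.0 -61.0 53.0
-74 80 -8.0 22.0 -58.0 49.0
-66 62 -15.0 21.0 -52.0 42.0
-58 70 -7.0 20.0 -47.0 34.0
-50 44 4.0 20.0 -32.0 27.0
-42 16 4.0 17.0 -11.0 21.0
-34 24 -3.0 14.0 -14.0 11.0
-26 33 -4.0 18.0 -19.0 13.0
-18 24 -1.0 17.0 -19.0 12.0
-10 19 0.0 16.0 -16.0 10.0
-2 3 -2.0 13.0 -2.0 4.0
```

{"fn": "drive_tool", "kwargs": {
  "steps": [
    [[2,-2,20,0,0,0],[2,-2,40,0,0,0],[2,-2,60,0,0,0],[2,-2,75,0,0,0],[2,-2,75,0,0,0]]
  ]
}}

```text
time_s: 4.25
ee_pos: [0.6047, -0.0041, 0.2143]
eef_rot: [0.996, 0.09, -0.001, -0.0]
contact_force: [-0.0, -0.8, 0.2]
gripper_width: -0.004
```

Centred. Pressing now.

{"fn": "drive_tool", "kwargs": {
  "steps": [
    [[0,0,12,0,0,0],[0,0,24,0,0,0],[0,0,32,0,0,0],[0,0,40,0,0,0],[0,0,46,0,0,0],[0,0,51,0,0,0],[0,0,55,0,0,0],[0,0,57,0,0,0],[0,0,57,0,0,0]]
  ]
}}

```text
time_s: 5.38
ee_pos: [0.6043, -0.0041, 0.1588]
eef_rot: [0.996, 0.09, -0.001, 0.0]
contact_force: [-5.1, -0.8, 6.2]
gripper_width: 0.001
```

{"fn": "drive_tool", "kwargs": {
  "steps": [
    [[0,0,1,0,0,0],[0,0,2,0,0,0],[0,0,3,0,0,0],[0,0,3,0,0,0],[0,0,3,0,0,0]]
  ]
}}

```text
time_s: 6.0
ee_pos: [0.6044, -0.0042, 0.1585]
eef_rot: [0.996, 0.09, -0.0, 0.001]
contact_force: [-11.7, 0.2, 20.1]
gripper_width: -0.002
```

The force jumped from 6 to 20 N with almost no further travel, so the lever is at its stop. Retracting straight up.

{"fn": "drive_tool", "kwargs": {
  "steps": [
    [[0,0,-3,0,0,0],[0,0,-10,0,0,0],[0,0,-25,0,0,0],[0,0,-45,0,0,0],[0,0,-70,0,0,0],[0,0,-100,0,0,0],[0,0,-130,0,0,0],[0,0,-135,0,0,0]]
  ]
}}

```text
time_s: 7.0
ee_pos: [0.6067, -0.0041, 0.2933]
eef_rot: [0.996, 0.09, 0.003, 0.001]
contact_force: [-0.4, 0.2, 0.5]
gripper_width: -0.003
```

```bash
python3 - <<'E'
from h import *
s=observe();print(s["time_s"],s["ee_pos"],s["contact_force"])
c="scene";p,d=vision.grab_frame(c);h=cv2.cvtColor(p,cv2.COLOR_RGB2HSV).astype(int)
m=((h[...,0]<8)|(h[...,0]>172))&(h[...,1]>120)&(h[...,2]>40)
a,b,e,g=345,222,390,262
v,u=np.nonzero(m[b:g,a:e]);u=u+a;v=v+b;K=vision.get_calibration(c);dd=d[v,u];Kc=K["camera_matrix"]
W=(np.c_[(u-Kc[0,2])/Kc[0,0]*dd,(v-Kc[1,2])/Kc[1,1]*dd,dd]-K["t"])@K["R"];print(len(u),np.percentile(W,[10,50,90],axis=0).round(4))
print(to_tool(s,[.466,-.342,.1]))
cv2.imwrite("pics/down.png",cv2.resize(p[120:300,270:450],(500,500))[:,:,::-1])
E
```

```text
7.0 [ 0.60670165 -0.00413297  0.29330702] [-0.40076196  0.19222553  0.50095386]
88 [[ 0.5885 -0.0225  0.1514]
 [ 0.5999 -0.0024  0.1558]
 [ 0.6103  0.0176  0.1591]]
[-199.87662572  306.86143791  192.88358746]
```

View pics/down.png

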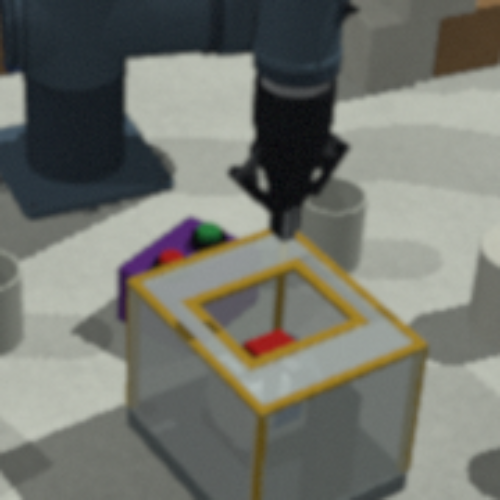

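The pad now sits low in the window at about (268,343), and depth puts it at roughly z 0.155, down from 0.177. Moving to above the green button.

{"fn": "drive_tool", "kwargs": {
  "steps": [
    [[-28,43,0,0,0,0],[-56,86,0,0,0,0],[-85,130,0,0,0,0],[-113,173,0,0,0,0],[-141,216,0,0,0,0],[-169,259,20,0,0,0],[-190,291,50,0,0,0],[-200,307,90,0,0,0],[-200,307,130,0,0,0],[-200,307,150,0,0,0]]
  ]
}}

```text
time_s: 8.3
ee_pos: [0.4615, -0.3404, 0.1361]
eef_rot: [0.996, 0.089, -0.002, -0.003]
contact_force: [-0.3, -0.6, 0.0]
gripper_width: 0.0
```

{"fn": "drive_tool", "kwargs": {
  "steps": [
    [[0,0,10,0,0,0],[0,0,15,0,0,0],[0,0,15,0,0,0]]
  ]
}}

```text
time_s: 8.68
ee_pos: [0.4638, -0.3418, 0.1256]
eef_rot: [0.996, 0.09, 0.0, 0.0]
contact_force: [-0.5, 0.5, -0.5]
gripper_width: -0.002
```

```bash
python3 - <<'E'
from h import *
s=observe();print(s["time_s"],s["ee_pos"],s["contact_force"],to_tool(s,[.466,-.342,.1]))
p,d=vision.grab_frame("scene")
q,d=vision.grab_frame("top")
cv2.imwrite("pics/green.png",np.hstack([cv2.resize(p[200:310,180:290],(400,400)),cv2.resize(q[200:310,370:480],(400,400))])[:,:,::-1])
E
```

```text
8.675 [ 0.4637707  -0.341828    0.12555211] [-0.47428287  0.52506433 -0.52671479] [ 2.15707751  0.55840869 25.55278973]
```

View pics/green.png

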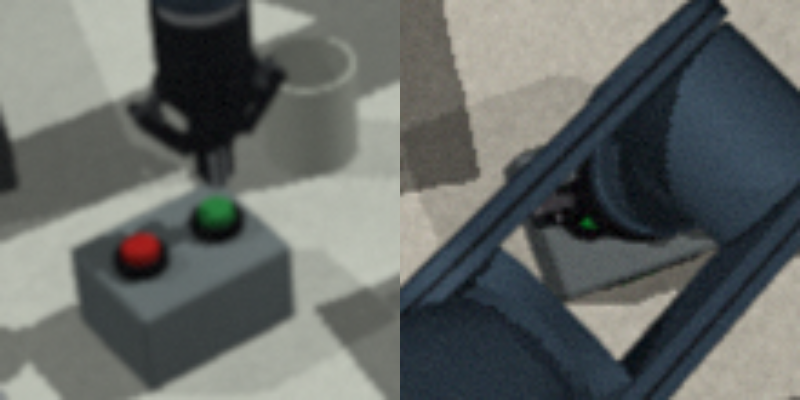

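The tip is directly over the green button at (217,212) in the left crop, well clear of the red one at (140,253). Pressing.

{"fn": "drive_tool", "kwargs": {
  "steps": [
    [[2,0,10,0,0,0],[2,0,18,0,0,0],[2,0,23,0,0,0],[2,0,26,0,0,0],[2,0,29,0,0,0],[2,0,31,0,0,0],[2,0,31,0,0,0],[2,0,31,0,0,0]]
  ]
}}

```text
time_s: 9.78
ee_pos: [0.4653, -0.3411, 0.0959]
eef_rot: [0.996, 0.09, 0.0, 0.0]
contact_force: [-4.1, 4.2, 13.3]
gripper_width: -0.003
```

{"fn": "drive_tool", "kwargs": {
  "steps": [
    [[0,0,2,0,0,0],[0,0,3,0,0,0],[0,0,3,0,0,0],[0,0,3,0,0,0]]
  ]
}}

```text
time_s: 10.28
ee_pos: [0.4654, -0.3412, 0.0956]
eef_rot: [0.996, 0.09, 0.0, 0.001]
contact_force: [-9.8, 9.0, 30.7]
gripper_width: -0.002
```

Firmly bottomed. I'll release slowly and read the spring force against height to confirm the travel.

{"fn": "drive_tool", "kwargs": {
  "steps": [
    [[0,0,-2,0,0,0],[0,0,-2,0,0,0],[0,0,-2,0,0,0]]
  ]
}}

```text
time_s: 10.65
ee_pos: [0.4654, -0.3412, 0.0958]
eef_rot: [0.996, 0.09, 0.0, 0.0]
contact_force: [-6.1, 5.8, 19.3]
gripper_width: -0.001
```

{"fn": "drive_tool", "kwargs": {
  "steps": [
    [[0,0,-2,0,0,0],[0,0,-2,0,0,0]]
  ]
}}

```text
time_s: 10.9
ee_pos: [0.4655, -0.3413, 0.0961]
eef_rot: [0.996, 0.09, 0.0, 0.0]
contact_force: [-1.2, 1.6, 5.3]
gripper_width: -0.001
```

{"fn": "drive_tool", "kwargs": {
  "steps": [
    [[0,0,-1.5,0,0,0],[0,0,-1.5,0,0,0]]
  ]
}}

```text
time_s: 11.15
ee_pos: [0.4656, -0.3414, 0.097]
eef_rot: [0.996, 0.09, 0.0, 0.0]
contact_force: [-0.9, 1.1, 5.0]
gripper_width: 0.001
```

{"fn": "drive_tool", "kwargs": {
  "steps": [
    [[0,0,-1.5,0,0,0],[0,0,-1.5,0,0,0]]
  ]
}}

```text
time_s: 11.4
ee_pos: [0.4656, -0.3415, 0.0983]
eef_rot: [0.996, 0.09, 0.0, 0.0]
contact_force: [-1.1, 1.1, 3.2]
gripper_width: -0.002
```

{"fn": "drive_tool", "kwargs": {
  "steps": [
    [[0,0,-1.5,0,0,0],[0,0,-1.5,0,0,0]]
  ]
}}

```text
time_s: 11.65
ee_pos: [0.4656, -0.3415, 0.0998]
eef_rot: [0.996, 0.09, 0.0, 0.0]
contact_force: [-1.3, 0.9, 3.0]
gripper_width: -0.001
```

{"fn": "drive_tool", "kwargs": {
  "steps": [
    [[0,0,-1.5,0,0,0],[0,0,-1.5,0,0,0]]
  ]
}}

```text
time_s: 11.9
ee_pos: [0.4656, -0.3416, 0.1014]
eef_rot: [0.996, 0.09, 0.0, 0.0]
contact_force: [-0.5, 0.6, 2.0]
gripper_width: -0.002
```

{"fn": "drive_tool", "kwargs": {
  "steps": [
    [[0,0,-1.5,0,0,0],[0,0,-1.5,0,0,0]]
  ]
}}

```text
time_s: 12.15
ee_pos: [0.4655, -0.3416, 0.1027]
eef_rot: [0.996, 0.09, -0.0, 0.0]
contact_force: [-0.5, 0.7, 0.8]
gripper_width: -0.003
```

The spring followed the tip for about 6 mm, 0.096 to 0.102, starting from the nominal 5 N, so it was fully pressed. Retracting and checking.

{"fn": "drive_tool", "kwargs": {
  "steps": [
    [[0,0,-15,0,0,0],[0,0,-45,0,0,0],[0,0,-85,0,0,0],[0,0,-125,0,0,0],[-20,30,-160,0,0,0],[-50,60,-170,0,0,0],[-80,90,-170,0,0,0],[-110,120,-170,0,0,0],[-110,120,-170,0,0,0]]
  ]
}}

```text
time_s: 13.28
ee_pos: [0.3767, -0.4816, 0.2734]
eef_rot: [0.996, 0.088, -0.0, 0.001]
contact_force: [0.4, 1.0, 0.2]
gripper_width: -0.001
```

```bash
python3 - <<'E'
from h import *
s=observe();print(s["time_s"],s["ee_pos"],s["contact_force"])
p,d=vision.grab_frame("scene");cv2.imwrite("pics/end.png",p[:,:,::-1])
for l in["lever_pad","start_button_top","paper_roll","mug_a","tape_roll"]:
    print(l,[(np.round(r["point"],3).tolist(),round(r["conf"],2)) for r in vision.landmark_of("scene",l)])
vision.grab_frame("top")
for l in["paper_roll","mug_a","tape_roll","scraper","start_button_top","lever_pad"]:
    print("top",l,[(np.round(r["point"],3).tolist(),round(r["conf"],2)) for r in vision.landmark_of("top",l)])
E
```

```text
13.275 [ 0.3767378  -0.48158558  0.27342598] [0.38973739 1.01485814 0.20611023]
lever_pad [([0.602, -0.007, 0.161], 0.45)]
start_button_top [([0.325, 0.049, 0.105], 0.64), ([0.462, -0.342, 0.098], 0.51)]
paper_roll [([0.496, 0.366, -0.002], 0.72)]
mug_a [([0.304, -0.217, -0.001], 0.75), ([0.728, 0.3, -0.003], 0.65), ([0.308, 0.221, 0.003], 0.55)]
tape_roll [([0.698, -0.273, 0.0], 0.7), ([0.5, 0.366, -0.0], 0.39)]
top paper_roll [([0.499, 0.366, 0.002], 0.75)]
top mug_a [([0.306, 0.218, -0.001], 0.84), ([0.305, -0.218, 0.004], 0.82), ([0.726, 0.296, 0.002], 0.56)]
top tape_roll [([0.697, -0.268, 0.001], 0.67)]
top scraper [([0.454, -0.559, -0.003], 0.9)]
top start_button_top [([0.462, -0.347, 0.102], 0.53), ([0.326, 0.049, 0.1], 0.42)]
top lever_pad [([0.601, -0.007, 0.158], 0.56)]
```

View pics/end.png

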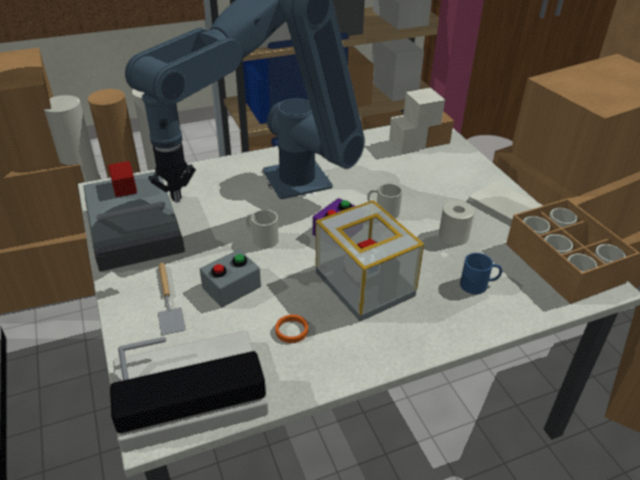

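The arm is clear of everything. The pad is low in the window at (366,245), the buttons are out at (239,259) and (218,269), and the loose items are where they were.

```bash
python3 -c "
from workcell import workorder
print(workorder.close_job())"
```

```text
the job is handed in; nothing more can be done
None
```

I pressed the red lever to its stop through the guard window, pressed the green start button fully in and released it, then handed the job in at about 13 s. The hand-in gives no verdict.

- **Lever:** at the bottom the force rose from 6 to 20 N with almost no further travel, with the tip at z 0.1585. The final pictures put the pad at z 0.158–0.161, against about 0.18 before.
- **Start button:** it bottomed at 31 N. On release the spring followed the tip for about 6 mm, starting from roughly 5 N. It reads out again at z 0.098–0.102.
- **Stop button and guard:** I kept the fingers clear of both. The forces gave no clear sign of touching the guard. There was a sideways force of up to 12 N while pressing the lever, which I put down to friction on the tilted pad.
- **Loose items:** both cameras' estimates for the mugs, paper roll and tape are within 5 mm of the start, as is the top camera's for the scraper.

No check failed. The joint values cannot be read directly, so these results come from force and vision only.

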